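# Hold the lathe's index plunger out

### The job

I want to turn the chuck of the little wood lathe to its next index hole: slide the clear guard all the way along its track towards the tailstock and leave it open, then take the knob of the sprung index plunger on top of the headstock, pull it fully up so that its pin is clear of the hole in the index ring, and keep hold of it. Finish while still gripping the knob with the plunger held all the way out, because it springs back if you let go, and do not disturb the other things on the bench.

Things in the scene. Friction and masses are not known exactly. Their poses are not given: they have to be found in the camera images.
- lathe: small wood lathe on a plywood baseboard (365 x 490 x 18 mm), fixed. Origin on the bench top under the spindle nose (chuck-side face of the headstock); spindle along y, 130 mm up; x points away from the operator. Headstock y = 0 to 75 mm (top 175 mm), belt cover to y = 107 (185 mm high), chuck and work y = -18 to -113, tailstock to y = -345; motor behind, speed box in front, below 145 mm.
- guard (a joint): travel of the clear guard hood along its two tracks towards the tailstock (lathe's -y): 0 = shut over chuck and plunger, 0.15 m = fully open at its stop. Starts at 0 to 0.02. Drags with about 2.5 N and stays where left. Tunnel of clear plastic with aluminium edges, 165 mm long, 184 mm wide, flat top 250 mm above the bench; shut, it covers the lathe's y = 27 to -138 mm.
- guard_handle (a point): middle of the round bar of the steel D-handle on top of the guard, 282 mm above the bench. The bar is 10 mm thick, along this point's x axis (across the lathe), 80 mm clear between its legs, with 27 mm free height under it; the guard opens along this point's -y axis.
- plunger (a joint): how far the index plunger is pulled up: 0 = pin seated 9 mm deep in the index ring, 0.014 m = fully out at its stop (pin tip 5 mm above the ring). The spring pulls back with about 6 N at 0 and 15 N fully out; it does not latch.
- plunger_knob (a point): black round knob of the index plunger, 30 mm across; its grip reaches from 8 mm below to 10 mm above this point, which is on its axis, 220 mm above the bench when seated, at the lathe's x = 0, y = -11 mm (over the steel index ring beside the chuck). Moves straight up. Below it a sleeve and nut at most 24 mm across, on a bracket whose top is at 183 mm. Axes parallel to the lathe's.
- chuck_key: steel T-handled chuck key lying on the lathe's baseboard in front of the guard, 75 mm long with a 60 mm cross bar, 11 mm high; origin under its middle; to be left alone
- briar_block: block of dark wood 38 x 55 x 42 mm high on the baseboard in front of the guard; origin under its centre; to be left alone
- wax_tin: flat round steel tin, 46 mm across, 26 mm high, on the baseboard in front of the guard; origin under its centre; to be left alone
- chip_brush: small brush, 150 mm long, lying on the baseboard behind the lathe bed; origin on its underside; to be left alone
- stain_jar: lidded amber glass jar, 72 mm across, 85 mm high, on the bench beside the lathe; origin under its centre; to be left alone
- glass_jar: open glass jar, 72 mm across, 85 mm high, on the bench beside the lathe; origin under its centre; to be left alone
- oil_can: round can, 66 mm across, 120 mm high, on the bench beside the lathe; origin under its centre; to be left alone
- mallet: hammer, 240 mm long, lying on the bench on the right; origin on its underside; to be left alone

How it is judged:
By the outcome, as a careful person would: the job done as asked, in the order asked, and still so for the second after the job is handed in, while the arm keeps its last pose, push and grip.
It also fails if it takes over 43 s, if anything falls off the work surface, if the arm or the gripper's body presses on something with over 40 N, if the wrist force passes 120 N, or if a joint passes its speed limit or range.

### The arm

A 7-joint arm with a two-finger parallel gripper is mounted at the origin on the work surface. World frame = base frame: x ahead of the robot, y to its left, z up, the work surface at z = 0. Lengths are in m, angles in rad, forces in N, time in s.
With the tool pointing down it reaches from about 0.4 to 0.85 m from the base axis. Payload 10.4 kg.
Tool frame: the origin (TCP) lies at the very end of the fingers, on their centre line; the grasp point (between the pads) lies r.tcp_to_grasp behind it (r.tcp_to_grasp is the distance from the TCP to the grasp point, in m); z points along the fingers, y is the line along which they close (so a half turn about z gives the same grasp; the last joint's range is limited). The gripper opens to 87 mm and grips with 3 to 60 N. Pads are 19 mm wide; open, the fingers measure 117 mm over their backs; the gripper's body (75 mm by 190 mm) begins 51 mm behind the grasp point.
Start: joints at [1.219, 0.332, -0.065, 1.46, 0.022, 1.35, -0.088], TCP at [0.202, -0.592, 0.198] pointing down, gripper open.
Joint ranges: [-2.6, 2.6], [-0.5, 2.12], [-1.47, 1.34], [0.16, 2.42], [-1.27, 4.41], [0.06, 2.06], [-2.6, 2.6]. Speed limits (rad/s): [2.22, 2.22, 2.79, 2.79, 3.14, 3.14, 3.14].

### API

Orientations are given as a unit quaternion [x, y, z, w].
In Python, from bench import monitor, cams, ticket, r gives the robot as it stands.
- The arm moves only by the shell command python3 -m crank 'ROWS' [OPENING] [FORCE]. ROWS is a JSON object whose one key "steps" holds a list of rows, each a list of 2 entries, a list of its own where there are three numbers: the shift along the world's x, y, z in units of 25 mm (1.0 is 25 mm), then the turn, a rotation vector about the world's x, y, z in units of 5 degrees (1.0 is 5 degrees). In form: {"steps": [[[x, y, z], [ax, ay, az]], ...]}. A call has 1 to 10 rows; each row shifts and turns the commanded pose from where the row before left it; what a row does not reach is not made up. A row lasts 1/12 s, in which the tool goes at most 41.7 mm and 7.16 degrees, less where a joint would pass 70% of its speed; a pose out of reach is approached as far as the arm can. A call is refused whole if a number of a shift passes 1 or a number of a turn 1, either way. A call with a gripper value outside its range is refused whole. OPENING is the finger opening in mm, from 0 to 87, set as the call begins (- or left out, the last holds). The fingers move at their own pace and stop on an object; FORCE is the grip in N (left out, the last holds). Time passes only in rows, so rows that do not move let the fingers close. It gives the time, the measured TCP pose, the force, the opening and the grip force at its end, in the units of the state.
- monitor.read_state(): the state, without advancing time (a new reading comes with each control period).
- cams.camera(name): name is "side" or "top"; returns a dict with "pixels" (400x640x3 uint8, blue, green, red), "z_map" (400x640 float32, m along the optical axis (not along the pixel's ray), 0 where there is no reading), "vfov" (degrees; the focal length in pixels is half the picture's height over the tangent of half this angle, whatever the lens; pixels are square), "cx", "cy" (the principal point, pixels), "T" (4x4, takes a point from camera to world coordinates). Camera axes: x right, y up, looking along -z (the intrinsics and any distortion apply to the point x, -y, -z); pixel columns grow to the right and rows downward; lengths in m; the calibration is good to about 2 mm. A picture is of the moment at which its call begins.
- ticket.close_job(): hands the job in; it is judged then, once.
The state is a dict: "time": time; "joint_positions": joint angles; "joint_vel": joint speeds; "joint_torque": joint torques, N m; "ee_pos": TCP position; "eef_rot": TCP orientation; "ft_force": force on the tool from outside, world axes, zero at the start; "torque": the same for the moment, N m; "width": finger opening in m; "grip_force": force on a finger pad.
Only numpy, scipy, OpenCV 4.12 (cv2) and the standard library are available. Lean on these libraries where they do the work, as an engineer would, in place of code of your own. Each camera call takes 0.05 s, during which the arm holds its last target. There are 200 camera calls.

## Working session

There is one attempt and no reset: what is moved stays moved. The work goes in short steps, Python scripts to look and compute and a shell command to move; the robot and the scene stay as the last step left them, time stands still between calls to the robot, and variables do not carry over. Pictures are saved under pics/ and viewed, at most 10 in all, crops included, and the job is handed in when it is done.

```bash
ls; mkdir -p pics; cat > h.py <<'E'
import numpy as np,cv2
from bench import monitor,cams,ticket,r
def cam(n):
    c=cams.camera(n); h,w=c["z_map"].shape
    f=h/2/np.tan(np.radians(c["vfov"])/2)
    v,u=np.mgrid[:h,:w]; z=c["z_map"]
    P=np.stack([(u-c["cx"])/f*z,-(v-c["cy"])/f*z,-z],-1)
    c["f"]=f; c["P"]=P@c["T"][:3,:3].T+c["T"][:3,3]; c["P"][z==0]=np.nan
    return c
def ray(c,u,v,h):
    d=c["T"][:3,:3]@np.array([(u-c["cx"])/c["f"],-(v-c["cy"])/c["f"],-1]);o=c["T"][:3,3]
    return o+d*(h-o[2])/d[2]
E
python3 - <<'E'
from h import *
for n in("top","side"):
    c=cam(n);print(n,{k:c[k] for k in c if k not in("pixels","z_map","P")})
    cv2.imwrite(f"pics/{n}0.png",c["pixels"]);np.savez(f"{n}0.npz",**c)
s=monitor.read_state();print(s,r.tcp_to_grasp)
E
```

```text
pics
top {'vfov': 48.84436465263584, 'cx': 332.0489253758305, 'cy': 201.36606019922732, 'T': array([[ 1.12972075e-02,  9.84694990e-01, -1.73919953e-01,
         2.83558480e-01],
       [-9.99930073e-01,  1.17330710e-02,  1.47814335e-03,
        -4.71729369e-02],
       [ 3.49613550e-03,  1.73891092e-01,  9.84758684e-01,
         1.69531391e+00],
       [ 0.00000000e+00,  0.00000000e+00,  0.00000000e+00,
         1.00000000e+00]]), 'f': np.float64(440.4442125640563)}
side {'vfov': 42.414636874366025, 'cx': 312.5462889925532, 'cy': 201.53202118067503, 'T': array([[ 0.95226365,  0.22611917, -0.20509526,  0.25523527],
       [-0.3050515 ,  0.73063157, -0.61083639, -0.97585999],
       [ 0.01172726,  0.6442419 ,  0.76473187,  1.33316245],
       [ 0.        ,  0.        ,  0.        ,  1.        ]]), 'f': np.float64(515.4354989650888)}
{'time': 0.1, 'joint_positions': array([ 1.21938086,  0.33279854, -0.06468189,  1.46081466,  0.0215675 ,
        1.34991544, -0.08851067]), 'joint_vel': array([-0.00041683, -0.00114707,  0.0013206 , -0.00147588, -0.00134501,
        0.00081919, -0.00051439]), 'joint_torque': array([ 8.08223867e-04, -6.24541140e+01,  2.43334437e-02, -3.90720713e+01,
       -6.15210878e-02,  3.64662276e-02,  4.19805622e-05]), 'ee_pos': array([ 0.20170565, -0.59117269,  0.19756017]), 'eef_rot': array([ 9.86516633e-01,  1.63659852e-01, -1.16308777e-04, -6.10209917e-04]), 'ft_force': array([ 0.14055042, -0.68165387, -0.39946021]), 'torque': array([0.01452904, 0.01073608, 0.01257155]), 'grip_force': 0.0, 'width': 0.08720392448216836} 0.0187
```

View pics/top0.png

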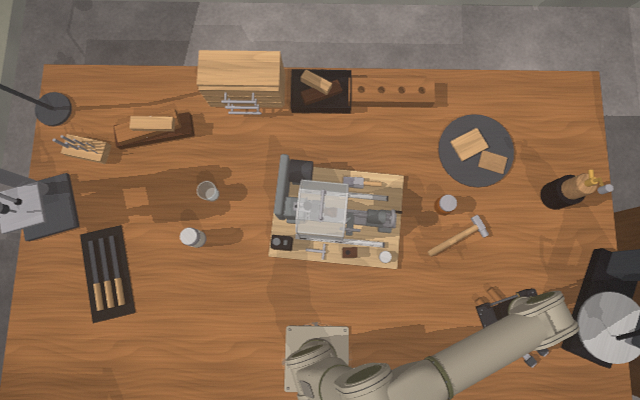

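View pics/side0.png

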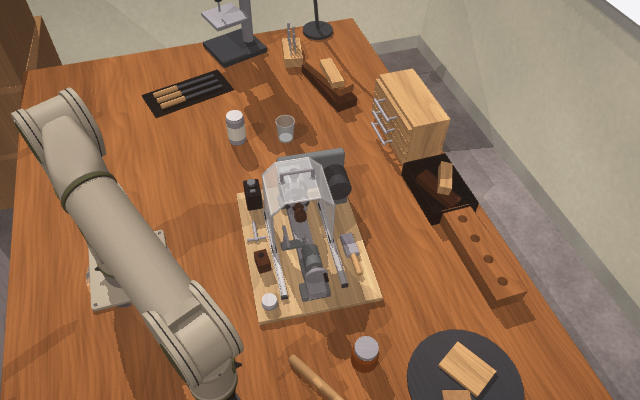

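The top view shows the lathe at about (340,218), the guard at about (322,208) and the tailstock to the right (-y). The side view shows the guard at about (298,185). Next I'll zoom in on both.

```bash
python3 - <<'E'
from h import *
o=[]
for n,(x,y,w,h) in {"top":(260,145,155,130),"side":(225,140,165,190)}.items():
    c=np.load(f"{n}0.npz"); o.append(cv2.resize(c["pixels"][y:y+h,x:x+w],None,fx=5 if n=="top" else 3,fy=5 if n=="top" else 3,interpolation=cv2.INTER_CUBIC)[:600,:800])
cv2.imwrite("pics/t1.png",o[0]);cv2.imwrite("pics/s1.png",o[1])
c=np.load("top0.npz");P=c["P"]
# baseboard: points at z 10..26mm near lathe
m=(abs(P[...,2]-.018)<.006)
m[:150]=0;m[275:]=0;m[:,:255]=0;m[:,415:]=0
m=cv2.morphologyEx(m.astype(np.uint8),cv2.MORPH_OPEN,np.ones((3,3)))
q=P[m>0][:,:2].astype(np.float32);print(len(q),cv2.minAreaRect(q),cv2.boxPoints(cv2.minAreaRect(q)))
m=(abs(P[...,2]-.282)<.012); m[:150]=0;m[275:]=0;m[:,:255]=0;m[:,415:]=0
print(np.argwhere(m)[:,::-1].tolist()[:60]);print(P[m].mean(0) if m.any() else 0)
m=(abs(P[...,2]-.250)<.006); m[:150]=0;m[275:]=0;m[:,:255]=0;m[:,415:]=0
q=P[m][:,:2].astype(np.float32);print(len(q),cv2.minAreaRect(q))
E
```

```text
2888 ((0.52692049741745, -0.07048419117927551), (0.4897313714027405, 0.3635234534740448), 85.09554290771484) [[ 0.3248896  -0.29891372]
 [ 0.6870821  -0.32999295]
 [ 0.7289514   0.15794533]
 [ 0.36675888  0.18902457]]
[[323, 189], [324, 189], [322, 190], [323, 190], [324, 190], [322, 191], [324, 191], [322, 192], [323, 192], [324, 192], [323, 193], [324, 193], [322, 194], [323, 194], [324, 194], [322, 195], [323, 195], [324, 195], [322, 196], [323, 196], [324, 196], [322, 197], [323, 197], [324, 197], [322, 198], [323, 198], [324, 198], [321, 199], [322, 199], [323, 199], [324, 199], [321, 200], [322, 200], [323, 200], [321, 201], [322, 201], [323, 201], [321, 202], [322, 202], [323, 202], [321, 203], [322, 203], [323, 203], [321, 204], [322, 204], [323, 204], [321, 205], [322, 205], [323, 205], [321, 206], [322, 206], [323, 206], [321, 207], [322, 207], [323, 207], [321, 208], [322, 208], [323, 208], [320, 209], [321, 209]]
[ 0.5227887  -0.01673547  0.2849278 ]
1431 ((0.5219957232475281, -0.01638180762529373), (0.16577039659023285, 0.12047272175550461), 84.84329986572266)
```

View pics/t1.png

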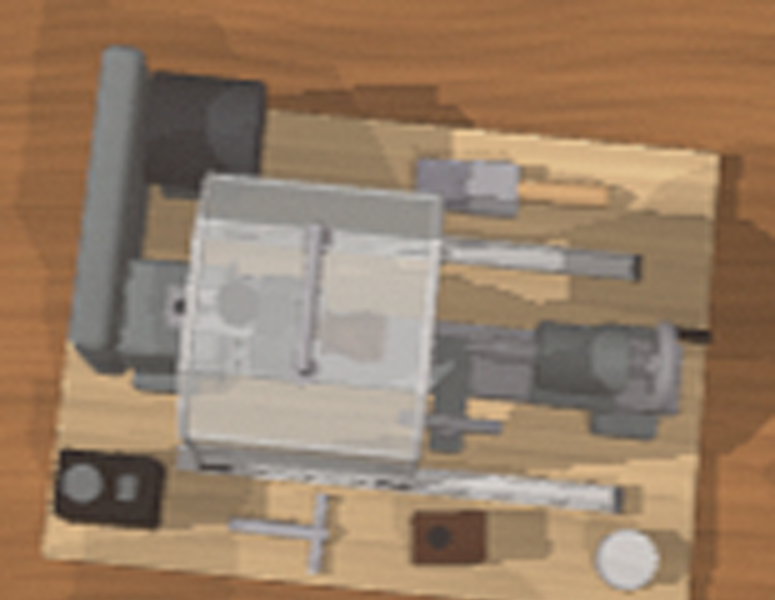

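View pics/s1.png

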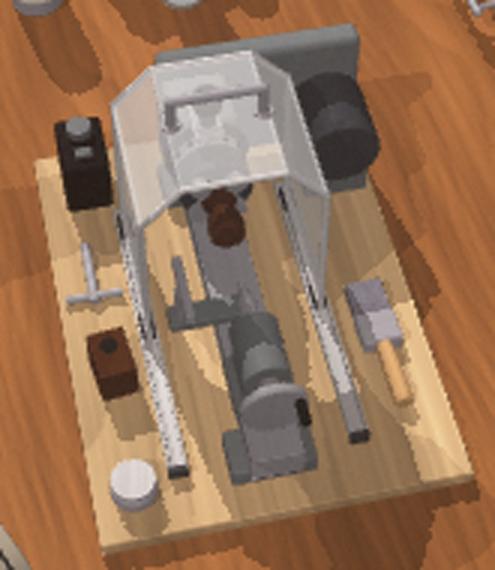

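The crops show the bar of the D-handle running from about (316,230) to (307,370) in the top crop. The knob sits under the guard near (238,303). The tin, briar block and key are along the front edge. The baseboard rectangle measures 0.364 x 0.490 m, which matches, and the lathe is yawed -4.9°. The bar centre is at about (0.523,-0.017,0.285), which fits the 282 mm given. I'm moving to above the handle.

```bash
python3 -m crank '{"steps":[[[0,0,1],[0,0,0]],[[0,0,1],[0,0,0]],[[0,0,1],[0,0,0]],[[0.5,1,1],[0,0,-0.5]],[[0.5,1,1],[0,0,-0.5]],[[0.6,1,1],[0,0,-0.5]],[[0.6,1,0.5],[0,0,-0.5]],[[0.6,1,0],[0,0,-0.5]],[[0.6,1,0],[0,0,-0.5]],[[0.6,1,0],[0,0,-0.5]]]}' 60
python3 -m crank '{"steps":[[[0.6,1,0],[0,0,-0.5]],[[0.6,1,0],[0,0,-0.5]],[[0.6,1,0],[0,0,-0.24]],[[0.6,1,0],[0,0,0]],[[0.6,1,0],[0,0,0]],[[0.6,1,0],[0,0,0]],[[0.6,1,0],[0,0,0]],[[0.6,1,0],[0,0,0]],[[0.6,1,0],[0,0,0]],[[0.6,1,0],[0,0,0]]]}'
python3 -m crank '{"steps":[[[0.6,1,0],[0,0,0]],[[0.6,1,0],[0,0,0]],[[0.6,1,0],[0,0,0]],[[0.6,1,0],[0,0,0]],[[0.4,1,0],[0,0,0]],[[0,0.9,0],[0,0,0]],[[0,0,0],[0,0,0]],[[0,0,0],[0,0,0]]]}'
```

```text
time: 0.93
ee_pos: [0.3024, -0.4152, 0.3608]
eef_rot: [1.0, 0.011, -0.0, 0.0]
ft_force: [-0.4, 1.1, 0.3]
width: 0.06
grip_force: 0.0
time: 1.77
ee_pos: [0.4522, -0.1652, 0.3606]
eef_rot: [0.999, -0.042, -0.0, 0.0]
ft_force: [1.0, -1.2, 0.4]
width: 0.0603
grip_force: 0.0
time: 2.43
ee_pos: [0.5217, -0.0177, 0.3605]
eef_rot: [0.999, -0.041, -0.0, -0.0]
ft_force: [-1.4, -0.5, 0.1]
width: 0.0601
grip_force: 0.0
```

```bash
python3 -m crank '{"steps":[[[0,0,-0.6],[0,0,0]],[[0,0,-0.6],[0,0,0]],[[0,0,-0.6],[0,0,0]],[[0,0,-0.6],[0,0,0]],[[0,0,-0.6],[0,0,0]],[[0,0,-0.4],[0,0,0]],[[0,0,-0.4],[0,0,0]],[[0,0,0],[0,0,0]]]}'
python3 -m crank '{"steps":[[[0,0,0],[0,0,0]],[[0,0,0],[0,0,0]],[[0,0,0],[0,0,0]],[[0,0,0],[0,0,0]],[[0,0,0],[0,0,0]],[[0,0,0],[0,0,0]]]}' 0 20
```

```text
time: 3.1
ee_pos: [0.521, -0.0199, 0.264]
eef_rot: [0.999, -0.043, -0.001, 0.0]
ft_force: [-0.6, 0.7, -0.4]
width: 0.06
grip_force: 0.0
time: 3.6
ee_pos: [0.522, -0.019, 0.266]
eef_rot: [0.999, -0.042, 0.0, 0.0]
ft_force: [-0.3, 0.1, 0.8]
width: 0.0278
grip_force: 0.0
```

```bash
python3 -m crank '{"steps":[[[0,0,0],[0,0,0]],[[0,0,0],[0,0,0]],[[0,0,0],[0,0,0]],[[0,0,0],[0,0,0]],[[0,0,0],[0,0,0]],[[0,0,0],[0,0,0]]]}'
```

```text
time: 4.1
ee_pos: [0.5218, -0.019, 0.2658]
eef_rot: [0.999, -0.042, 0.0, 0.0]
ft_force: [0.2, -0.1, 0.1]
width: 0.0009
grip_force: 0.0
```

The fingers closed on nothing, so I'll look.

```bash
python3 - <<'E'
from h import *
o=[]
for n,(x,y,w,h) in {"top":(260,145,155,130),"side":(225,100,165,190)}.items():
    c=cam(n);np.savez(f"{n}1.npz",**c); o.append(cv2.resize(c["pixels"][y:y+h,x:x+w],(int(w*600/h*.66),396)if n=="side" else (450,377)))
cv2.imwrite("pics/b.png",np.hstack([o[0],o[1][:377]])[:, :800])
E
```

```text
(no output)
```

View pics/b.png

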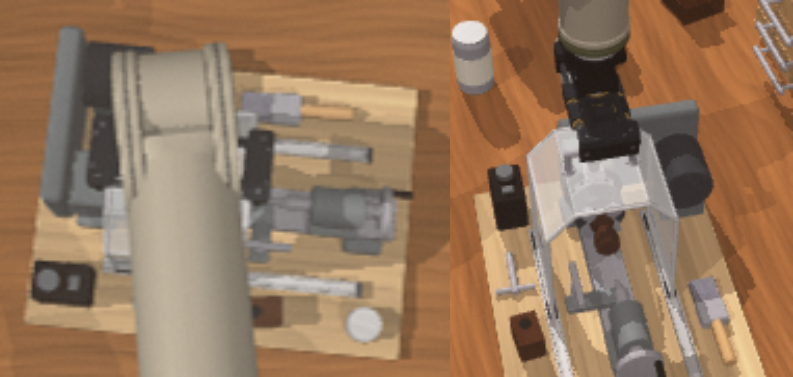

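The side crop shows the gripper body around the handle, but the fingers themselves are hidden. I'll check the bar position by casting side-view rays onto z=0.282.

```bash
python3 - <<'E'
from h import *
c=dict(np.load("side0.npz"));P=c["P"]
for u,v in((280,174.3),(313.3,170),(296.6,172.1)):print(u,v,ray(c,u,v,.282).round(4))
t=dict(np.load("top0.npz"))
for u,v in((323.2,191),(321.4,219),(322.3,205)):print(u,v,ray(t,u,v,.287).round(4))
m=abs(P[...,2]-.285)<.008; m[:150]=0;m[200:]=0;m[:,:265]=0;m[:,330:]=0
print(P[m].mean(0),P[m].min(0),P[m].max(0))
m=abs(P[...,2]-.018)<.006; m[:140]=0;m[330:]=0;m[:,:230]=0;m[:,390:]=0
m=cv2.morphologyEx(m.astype(np.uint8),cv2.MORPH_OPEN,np.ones((3,3)))
print(cv2.boxPoints(cv2.minAreaRect(P[m>0][:,:2].astype(np.float32))))
# now
P=np.load("side1.npz")["P"];m=P[...,2]>.262;m&=P[...,2]<.30;m[:150]=0;m[200:]=0;m[:,:265]=0;m[:,330:]=0
print(np.c_[np.argwhere(m)[:,::-1],P[m].round(3)][::4].tolist())
x=cv2.resize(np.load("side1.npz")["pixels"][140:215,250:350],(800,600),interpolation=cv2.INTER_CUBIC)
cv2.imwrite("pics/z.png",x)
E
```

```text
280 174.3 [ 0.4807 -0.0149  0.282 ]
313.3 170 [ 0.5745 -0.0265  0.282 ]
296.6 172.1 [ 0.5274 -0.0204  0.282 ]
323.2 191 [ 0.5663 -0.0201  0.287 ]
321.4 219 [ 0.4741 -0.0156  0.287 ]
322.3 205 [ 0.5199 -0.0178  0.287 ]
[ 0.52682052 -0.01845331  0.28310133] [ 0.47968105 -0.02600662  0.2770821 ] [ 0.57753573 -0.00839815  0.29029139]
[[ 0.32890558 -0.30024025]
 [ 0.6925082  -0.331878  ]
 [ 0.73505735  0.15712568]
 [ 0.37145472  0.18876344]]
[[281.0, 172.0, 0.485, -0.01, 0.285], [285.0, 172.0, 0.497, -0.01, 0.281], [282.0, 173.0, 0.487, -0.015, 0.286], [286.0, 173.0, 0.498, -0.015, 0.282], [283.0, 174.0, 0.488, -0.02, 0.286], [311.0, 174.0, 0.569, -0.024, 0.265], [280.0, 175.0, 0.481, -0.014, 0.278], [284.0, 175.0, 0.491, -0.018, 0.279], [280.0, 177.0, 0.479, -0.02, 0.276], [281.0, 178.0, 0.483, -0.016, 0.267]]
```

View pics/z.png

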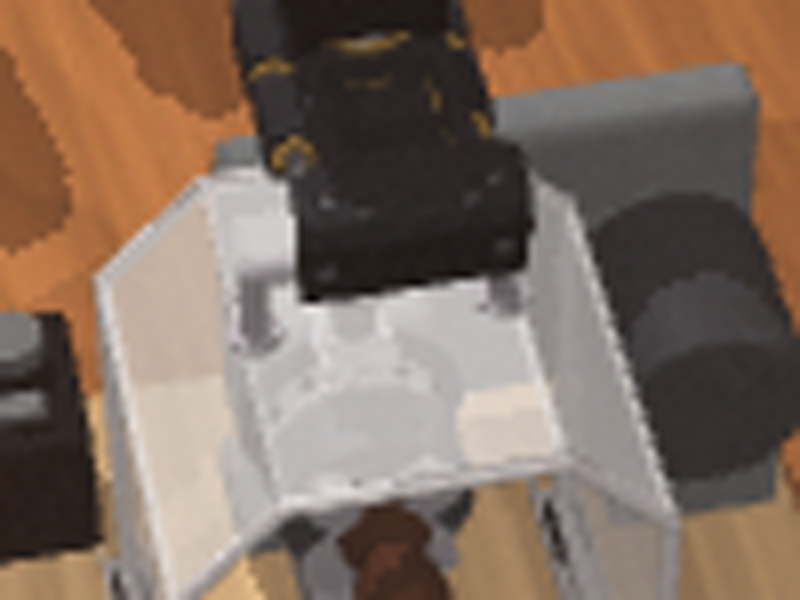

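```bash
python3 - <<'E'
from h import *
c=dict(np.load("side1.npz"));P=c["P"]
for p in((289,177),(315,173.5),(289,165),(300,172),(300,176),(300,168),(300,160),(316,160)):
    print(p,P[int(p[1]),int(p[0])].round(3))
t=np.load("top1.npz")["P"]
m=(t[...,2]>.3)&(t[...,2]<.42);m[:150]=0;m[230:]=0;m[:,:275]=0;m[:,365:]=0
q=t[m];print(q.min(0),q.max(0),len(q)); d=np.array([.0855,.996]);
print("along y extent",np.percentile(q[:,:2]@d,[1,99]), "tcp",np.array([.5218,-.019])@d)
s=monitor.read_state();print(s["width"],s["grip_force"],s["ee_pos"],s["ft_force"],s["joint_positions"])
E
```

```text
(289, 177) [ 0.484 -0.102  0.36 ]
(315, 173.5) [ 0.552 -0.108  0.36 ]
(289, 165) [ 0.485 -0.1    0.402]
(300, 172) [ 0.512 -0.106  0.373]
(300, 176) [ 0.542 -0.004  0.244]
(300, 168) [ 0.51  -0.114  0.397]
(300, 160) [ 0.517 -0.089  0.399]
(316, 160) [0.629 0.111 0.173]
[ 0.47436496 -0.11482919  0.36321027] [0.56361481 0.07644792 0.41098172] 519
along y extent [-0.06925941  0.11911823] tcp 0.025689900000000005
0.0007137428310561056 0.0 [ 0.52181776 -0.01904869  0.2657592 ] [ 0.17875003 -0.07224249 -0.32140185] [ 0.52098584  0.12035081 -0.61957947  1.59566158  0.0703872   1.44816237
 -1.75942591]
```

The body edge reads about 20 mm higher than expected, so the fingertips may still be above the bar. I'll probe gently, fingers closed.

```bash
python3 -m crank '{"steps":[[[0,0,-0.08],[0,0,0]],[[0,0,0],[0,0,0]]]}'; python3 -m crank '{"steps":[[[0,0,-0.08],[0,0,0]],[[0,0,0],[0,0,0]]]}'
```

```text
time: 4.37
ee_pos: [0.5217, -0.019, 0.2634]
eef_rot: [0.999, -0.042, -0.0, 0.0]
ft_force: [-0.2, 0.3, -0.8]
width: 0.0002
grip_force: 0.0
time: 4.53
ee_pos: [0.5219, -0.019, 0.263]
eef_rot: [0.999, -0.042, 0.001, 0.0]
ft_force: [-3.4, -0.2, 9.8]
width: 0.0004
grip_force: 4.5
```

There was contact at a reported z of 0.263 with the bar top at 0.287. So the real fingertips are about 24 mm above the reported TCP, and the camera's view of the gripper body gives the same offset. I'll correct every height by that amount.

```bash
python3 -m crank '{"steps":[[[0,0,0.5],[0,0,0]],[[0,0,0],[0,0,0]],[[0,0,0],[0,0,0]],[[0,0,0],[0,0,0]],[[0,0,0],[0,0,0]],[[0,0,0],[0,0,0]],[[0,0,0],[0,0,0]],[[0,0,0],[0,0,0]]]}' 45
python3 -m crank '{"steps":[[[0,0,-0.4],[0,0,0]],[[0,0,-0.4],[0,0,0]],[[0,0,-0.2],[0,0,0]],[[0,0,-0.2],[0,0,0]],[[0,0,-0.15],[0,0,0]],[[0,0,0],[0,0,0]]]}'
python3 -m crank '{"steps":[[[0,0,0],[0,0,0]],[[0,0,0],[0,0,0]],[[0,0,0],[0,0,0]],[[0,0,0],[0,0,0]],[[0,0,0],[0,0,0]],[[0,0,0],[0,0,0]],[[0,0,0],[0,0,0]],[[0,0,0],[0,0,0]],[[0,0,0],[0,0,0]],[[0,0,0],[0,0,0]]]}' 0 20
```

```text
time: 5.2
ee_pos: [0.5218, -0.019, 0.274]
eef_rot: [0.999, -0.042, -0.0, 0.0]
ft_force: [0.1, 0.0, -0.5]
width: 0.0426
grip_force: 0.0
time: 5.7
ee_pos: [0.5215, -0.0191, 0.2395]
eef_rot: [0.999, -0.042, -0.001, -0.0]
ft_force: [1.2, 0.8, -0.8]
width: 0.0451
grip_force: 0.0
time: 6.53
ee_pos: [0.5219, -0.0187, 0.2407]
eef_rot: [0.999, -0.042, 0.0, -0.0]
ft_force: [0.0, 1.8, 1.6]
width: 0.0092
grip_force: 20.0
```

Gripped: 9.2 mm opening at 20 N. Dragging the guard open.

```bash
python3 -m crank '{"steps":[[[-0.02,-0.25,0],[0,0,0]],[[-0.04,-0.5,0],[0,0,0]],[[-0.045,-0.5,0],[0,0,0]],[[-0.045,-0.5,0],[0,0,0]],[[-0.045,-0.5,0],[0,0,0]],[[-0.045,-0.5,0],[0,0,0]],[[-0.045,-0.5,0],[0,0,0]],[[-0.045,-0.5,0],[0,0,0]],[[-0.045,-0.5,0],[0,0,0]],[[-0.04,-0.5,0],[0,0,0]]]}'
python3 -m crank '{"steps":[[[-0.02,-0.25,0],[0,0,0]],[[-0.02,-0.2,0],[0,0,0]],[[0,0,0],[0,0,0]]]}'
```

```text
time: 7.37
ee_pos: [0.5116, -0.1389, 0.2407]
eef_rot: [0.999, -0.042, 0.0, 0.0]
ft_force: [4.2, 3.3, 1.7]
width: 0.0092
grip_force: 20.0
time: 7.62
ee_pos: [0.5106, -0.151, 0.2407]
eef_rot: [0.999, -0.043, 0.0, 0.001]
ft_force: [4.4, -4.0, 2.2]
width: 0.0093
grip_force: 20.0
```

```bash
for i in 1 2 ; do python3 -m crank '{"steps":[[[-0.01,-0.12,0],[0,0,0]],[[-0.01,-0.08,0],[0,0,0]],[[0,0,0],[0,0,0]]]}' | grep -E "pos|ft"; done
```

```text
ee_pos: [0.5103, -0.1539, 0.2407]
ft_force: [3.9, -0.5, 2.3]
ee_pos: [0.5099, -0.1584, 0.2407]
ft_force: [4.9, 2.0, 0.9]
```

```bash
for i in 1 2 ; do python3 -m crank '{"steps":[[[-0.01,-0.12,0],[0,0,0]],[[-0.01,-0.08,0],[0,0,0]],[[0,0,0],[0,0,0]]]}' | grep -E "pos|ft"; done
```

```text
ee_pos: [0.5099, -0.1584, 0.2406]
ft_force: [4.0, 17.5, 2.9]
ee_pos: [0.5099, -0.1584, 0.2406]
ft_force: [2.9, 31.7, 5.2]
```

The guard is at its stop: it travelled 0.140 m and the force then rose to 32 N. I'll relax the pull, release, lift and look for the knob.

```bash
python3 -m crank '{"steps":[[[0.02,0.2,0],[0,0,0]],[[0.01,0.15,0],[0,0,0]],[[0,0,0],[0,0,0]]]}'
python3 -m crank '{"steps":[[[0,0,0],[0,0,0]],[[0,0,0],[0,0,0]],[[0,0,0],[0,0,0]],[[0,0,0],[0,0,0]],[[0,0,0],[0,0,0]],[[0,0,0],[0,0,0]]]}' 60
python3 -m crank '{"steps":[[[0,0,0.5],[0,0,0]],[[0,0,0.8],[0,0,0]],[[0,0,0.8],[0,0,0]],[[0,0,0.8],[0,0,0]],[[0,0,0.5],[0,0,0]],[[0,0,0],[0,0,0]]]}'
python3 - <<'E'
from h import *
o=[]
for n,(x,y,w,h) in {"top":(280,160,90,90),"side":(260,130,90,90)}.items():
    c=cam(n);np.savez(f"{n}2.npz",**c); o.append(cv2.resize(c["pixels"][y:y+h,x:x+w],(400,400),interpolation=cv2.INTER_CUBIC))
    P=c["P"];m=(abs(P[...,2]-.287)<.008);m[:150]=0;m[275:]=0;m[:,:255]=0;m[:,415:]=0
    print(n,"bar",P[m].mean(0),m.sum())
    q=P-np.array([.527,.035,.23]);m=(np.hypot(q[...,0],q[...,1])<.035)&(abs(q[...,2])<.008)
    if m.any(): print("knob",m.sum(),P[m].mean(0),P[m].min(0),P[m].max(0),np.argwhere(m).mean(0)[::-1])
cv2.imwrite("pics/k.png",np.hstack(o))
E
```

```text
time: 8.87
ee_pos: [0.5099, -0.1585, 0.2406]
eef_rot: [0.999, -0.041, 0.0, -0.0]
ft_force: [6.2, 4.3, 1.6]
width: 0.0092
grip_force: 20.0
time: 9.37
ee_pos: [0.509, -0.1605, 0.2404]
eef_rot: [0.999, -0.043, -0.0, 0.0]
ft_force: [0.2, 0.4, 0.3]
width: 0.0413
grip_force: 0.0
time: 9.87
ee_pos: [0.5101, -0.1605, 0.3283]
eef_rot: [0.999, -0.042, 0.002, 0.001]
ft_force: [0.9, 0.9, 1.1]
width: 0.0598
grip_force: 0.0
top bar [nan nan nan] 0
knob 59 [0.52872335 0.03346415 0.22912801] [0.51533943 0.02132341 0.22312903] [0.54343897 0.04847504 0.23420419] [307.45762712 205.10169492]
side bar [ 0.51565775 -0.16102517  0.28368391] 132
knob 32 [0.52873773 0.03317538 0.22729134] [0.5188182  0.02074362 0.2222886 ] [0.54219505 0.04800329 0.2338865 ] [292.0625 172.125 ]<stdin>:6: RuntimeWarning: Mean of empty slice.
  ret = um.true_divide(
```

View pics/k.png

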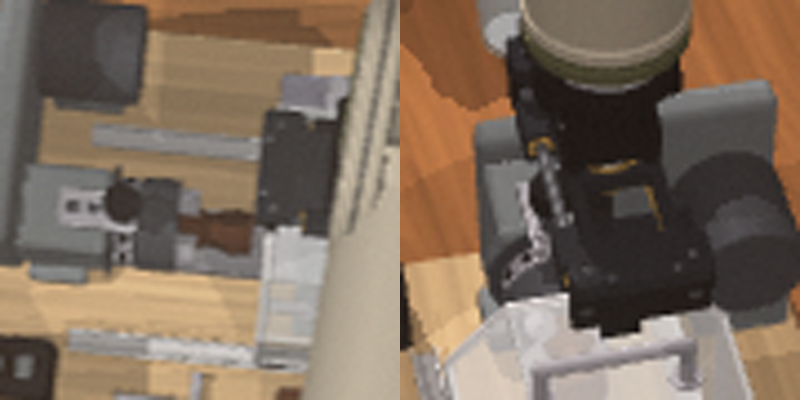

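The knob's top is at crop pixel (122,202) in the top view, which gives (0.528,0.034,0.229). Both views agree, and it matches where the guard geometry puts it. The guard is open, clear of the knob. Going to it.

```bash
python3 -m crank '{"steps":[[[0.05,0.5,0],[0,0,0]],[[0.09,1,0],[0,0,0]],[[0.09,1,0],[0,0,0]],[[0.09,1,0],[0,0,0]],[[0.09,1,0],[0,0,0]],[[0.09,1,0],[0,0,0]],[[0.09,1,0],[0,0,0]],[[0.09,0.8,0],[0,0,0]],[[0.04,0.5,0],[0,0,0]],[[0,0,0],[0,0,0]]]}'
python3 -m crank '{"steps":[[[0,0,-0.6],[0,0,0]],[[0,0,-0.8],[0,0,0]],[[0,0,-0.8],[0,0,0]],[[0,0,-0.6],[0,0,0]],[[0,0,-0.4],[0,0,0]],[[0,0,0],[0,0,0]]]}'
```

```text
time: 10.8
ee_pos: [0.5263, 0.0391, 0.3245]
eef_rot: [0.999, -0.04, -0.001, -0.001]
ft_force: [0.4, 0.9, -0.4]
width: 0.06
grip_force: 0.0
time: 11.3
ee_pos: [0.5259, 0.0341, 0.243]
eef_rot: [0.999, -0.043, -0.002, 0.0]
ft_force: [-0.3, -0.5, 0.1]
width: 0.06
grip_force: 0.0
```

```bash
python3 -m crank '{"steps":[[[0.08,0,-0.5],[0,0,0]],[[0,0,-0.6],[0,0,0]],[[0,0,-0.6],[0,0,0]],[[0,0,-0.4],[0,0,0]],[[0,0,-0.2],[0,0,0]],[[0,0,0],[0,0,0]],[[0,0,0],[0,0,0]]]}'
```

```text
time: 11.88
ee_pos: [0.5295, 0.0348, 0.1885]
eef_rot: [0.999, -0.042, 0.0, -0.0]
ft_force: [-0.0, 0.1, -0.3]
width: 0.0601
grip_force: 0.0
```

```bash
python3 -m crank '{"steps":[[[-0.04,0,-0.2],[0,0,0]],[[0,0,-0.2],[0,0,0]],[[0,0,0],[0,0,0]],[[0,0,0],[0,0,0]]]}'
python3 -m crank '{"steps":[[[0,0,0],[0,0,0]],[[0,0,0],[0,0,0]],[[0,0,0],[0,0,0]],[[0,0,0],[0,0,0]],[[0,0,0],[0,0,0]],[[0,0,0],[0,0,0]],[[0,0,0],[0,0,0]],[[0,0,0],[0,0,0]]]}' 0 55
```

```text
time: 12.22
ee_pos: [0.5281, 0.0346, 0.1779]
eef_rot: [0.999, -0.042, -0.0, 0.0]
ft_force: [0.1, 0.0, 0.2]
width: 0.0598
grip_force: 0.0
time: 12.88
ee_pos: [0.5283, 0.0352, 0.1781]
eef_rot: [0.999, -0.042, 0.0, -0.0]
ft_force: [1.0, 1.9, 0.9]
width: 0.0283
grip_force: 55.0
```

The knob is gripped at 28 mm opening and 55 N. Pulling up.

```bash
python3 -m crank '{"steps":[[[0,0,0.12],[0,0,0]],[[0,0,0.12],[0,0,0]],[[0,0,0],[0,0,0]]]}'
python3 -m crank '{"steps":[[[0,0,0.12],[0,0,0]],[[0,0,0.12],[0,0,0]],[[0,0,0],[0,0,0]]]}'
python3 -m crank '{"steps":[[[0,0,0.08],[0,0,0]],[[0,0,0],[0,0,0]]]}'
```

```text
time: 13.13
ee_pos: [0.5282, 0.0352, 0.1836]
eef_rot: [0.999, -0.042, -0.0, -0.0]
ft_force: [4.9, 4.8, -9.9]
width: 0.0282
grip_force: 55.0
time: 13.38
ee_pos: [0.5282, 0.0352, 0.1892]
eef_rot: [0.999, -0.042, -0.0, -0.0]
ft_force: [5.9, 3.6, -14.1]
width: 0.0284
grip_force: 55.0
time: 13.55
ee_pos: [0.5282, 0.0352, 0.1908]
eef_rot: [0.999, -0.042, -0.0, -0.001]
ft_force: [7.5, 3.8, -14.4]
width: 0.0282
grip_force: 55.0
```

```bash
for i in 1 2; do python3 -m crank '{"steps":[[[0,0,0.06],[0,0,0]],[[0,0,0],[0,0,0]]]}'|grep -E "pos|ft|wid"; done
```

```text
ee_pos: [0.5282, 0.0353, 0.1922]
ft_force: [6.7, 4.6, -15.3]
width: 0.0286
ee_pos: [0.5281, 0.0352, 0.1923]
ft_force: [13.1, 4.3, -24.7]
width: 0.0283
```

It's at the stop: 14.2 mm of travel, with the force stepping up to 25 N. I'll check that it holds without creep and that the guard hasn't moved.

```bash
python3 -m crank '{"steps":[[[0,0,0],[0,0,0]],[[0,0,0],[0,0,0]],[[0,0,0],[0,0,0]],[[0,0,0],[0,0,0]],[[0,0,0],[0,0,0]],[[0,0,0],[0,0,0]],[[0,0,0],[0,0,0]],[[0,0,0],[0,0,0]]]}'
python3 - <<'E'
from h import *
c=cam("side");P=c["P"];q=P-np.array([.513,-.16,.284]);m=(abs(q[...,2])<.008)&(abs(q[...,0])<.06)&(abs(q[...,1])<.03)
print(m.sum(),P[m].mean(0));cv2.imwrite("pics/f.png",cv2.resize(c["pixels"][100:330,180:420],(600,575)))
E
```

```text
time: 14.55
ee_pos: [0.5281, 0.0352, 0.1923]
eef_rot: [0.999, -0.042, -0.001, -0.001]
ft_force: [12.7, 4.9, -25.5]
width: 0.0281
grip_force: 55.0
141 [ 0.51584062 -0.16071805  0.28284099]
```

View pics/f.png

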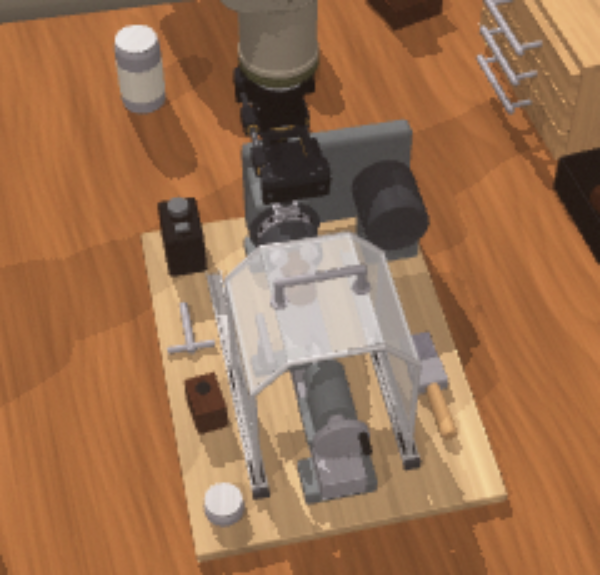

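The guard is fully open, with its bar at (320,285). The gripper is on the knob near (290,180), holding without creep. The key, block, tin and brush haven't moved. Handing in.

```bash
python3 -c "
from bench import ticket
print(ticket.close_job())"
```

```text
the job is handed in; nothing more can be done
None
```

I handed the job in at about 14.6 s, with the guard fully open at its stop and the gripper still holding the index plunger all the way out (14 mm, steady at 55 N grip). The key, block, tin and brush were undisturbed in the last picture; the jars, oil can and mallet I didn't check individually.

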